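# Lock the bulb counter on its desk and advance it by one

### The arm

A 6-joint arm with a two-finger parallel gripper is mounted at the origin on the work surface. World frame = base frame: x ahead of the robot, y to its left, z up, the work surface at z = 0. Lengths are in m, angles in rad, forces in N, time in s.
With the tool pointing down it reaches from about 0.325 to 0.775 m from the base axis. Payload 5.5 kg.
Tool frame: the origin (TCP) lies at the very end of the fingers, on their centre line; the grasp point (between the pads) lies 19 mm behind it (bot.grip_point_offset is the distance from the TCP to the grasp point, in m); z points along the fingers, y is the line along which they close (so a half turn about z gives the same grasp; the last joint's range is limited). The gripper opens to 88 mm and grips with 3 to 60 N. Pads are 20 mm wide; open, the fingers measure 115 mm over their backs; the gripper's body (75 mm by 178 mm) begins 61 mm behind the grasp point.
Start: joints at [1.062, 0.091, 1.231, -0, 1.82, -0.057], TCP at [0.262, 0.54, 0.223] pointing down, gripper open.
Joint ranges: [-2.87, 2.87], [-0.86, 2.18], [0.17, 2.46], [-1.51, 4.65], [0.06, 2.69], [-2.65, 2.65]. Speed limits (rad/s): [2.57, 2.57, 3.01, 3.14, 3.14, 3.14].

### API

Orientations are given as a rotation vector (axis times angle).
In Python, from workcell import bot gives the robot as it stands.
- The arm moves only by the tool send_rows, never from a script. Its argument "increments" is a list of rows, each a list of 7 numbers: the opening, from -1 (shut) to 1 (fully open), so that 0 is half open, then the shift along the tool's x, y, z in mm, then the turn, a rotation vector about the tool's x, y, z in rad. In form: [[jaw, x, y, z, ax, ay, az], ...]. A call has 1 to 8 rows; each row is the pose to reach, as a shift and turn from the pose commanded when the call began, along the tool's axes at that moment; what a row does not reach only later rows make up. A row lasts 1/8 s, in which the tool goes at most 62.5 mm and 10.7 degrees, less where a joint would pass 70% of its speed; a pose out of reach is approached as far as the arm can. A call with a gripper value outside its range is refused whole. The fingers move at their own pace and stop on an object; the grip force is fixed at half the most. Time passes only in rows, so rows that repeat a pose let the fingers close. It gives the time, the measured TCP pose, the force, the opening and the grip force at its end, in the units of the state.
- bot.sense(): the state, without advancing time (a new reading comes with each control period).
- bot.capture(name): name is "side" or "top"; returns the picture (420x560x3 uint8, red, green, blue); there is no depth.
- bot.get_calibration(name): a dict with "K" (3x3 intrinsics, pixels), "xyz" and "orientation" of the camera in the world. Camera axes: x right, y down, z forward; pixel columns grow to the right and rows downward; lengths in m; the calibration is good to about 2 mm. A picture is of the moment at which its call begins. get_calibration takes no time and is no camera call.
- bot.hand_in(): hands the job in; it is judged then, once.
Trained networks look in the newest picture that a camera, given by its name, has taken for a name from the list of things; names that differ only in an ending like _2 or _b are one class to them, and where a whole thing is asked for, a point or a joint stands for the part that bears it (a point fixed in the world has none). Each returns a list of dicts, best first, with "p" (0 to 1); they miss things now and then, are a little off and sometimes report something else, mostly with a low value. They report only what shows in the picture. A call takes as long as a camera call.
- bot.look_for(camera, name): "xy" ([column, row] in pixels, amid what is visible of it).
- bot.trace(camera, name): "mask" (420x560 bool, what is visible of it) and "xy" ([column, row] in pixels, amid what is visible of it).
- bot.pinpoint(camera, name): "xy" ([column, row] in pixels: a listed point, or the origin of a listed thing).
The state is a dict: "time_s": time; "q": joint angles; "qd": joint speeds; "tau": joint torques, N m; "ee_pos": TCP position; "tool_rot": TCP orientation; "force": force on the tool from outside, world axes, zero at the start; "moment": the same for the moment, N m; "width": opening from 0.0 (shut) to 1.0 (fully open); "gripper_force": force on a finger pad.
Only numpy, scipy, OpenCV 4.12 (cv2) and the standard library are available. Lean on these libraries where they do the work, as an engineer would, in place of code of your own. Each camera call takes 0.05 s, during which the arm holds its last target. There are 200 camera calls.

### The job

The bulb counter has just been put back on its sloping desk. Lock it down by turning its two winged captive bolts clockwise to their end stops, the left one first (left as the robot sees it) and then the right; only then swing the counter's sprung advance lever all the way to its stop, keep it there for a moment and release it, so that it springs right back. Leave the torch, the tester, the fuse and the carton beside it where they are.

Things in the scene. Friction and masses are not known exactly. Their poses are not given: they have to be found in the camera images.
- counter_face: Counter on a 40 deg sloping aluminium desk. Origin: desk surface under the centre of its base plate (150 mm up-slope x 300 across, 8 thick). Axes: x up the slope, away from the robot; y to the robot's left; z square out of the slope, leaning towards the robot. Housing: x -15 to 70, y -50 to 50, top at z 42 mm. Fixed; place varies.
- bolt_left (a point): Left winged bolt, grip point on its axis: x -10, y 105, z 27 mm in counter_face. Its wing is a black bar 50 mm long, 14 thick, from z 15 to 45 mm (plate top z 8; nothing else within 50 mm), turning about the face's z axis. This frame turns with the wing: y along the bar, x across it.
- bolt_right (a point): Grip point of the right winged bolt (x -10, y -105 mm in counter_face); otherwise like bolt_left.
- wing_left (a joint): Angle of the left bolt in rad: 0 when its bar lies across the slope (along the face's y), growing clockwise as seen from above the face, to the end stop at 1.40. Starts between 0 and 0.5. Turns with light friction (0.06 N m) and stays where it is left.
- wing_right (a joint): Angle of the right bolt, like wing_left.
- lever_post (a point): Middle of the upright black round post (16 mm diameter, z 46 to 76 mm in counter_face, along its z) at the end of the flat steel advance lever. The lever turns about the face's z axis at x 30, y 0; the post is 85 mm from it, nearer the robot: at rest x -45, y 40 (left), at the stop x -44, y -42 mm (right). Lever arm z 46 to 52, hub to 53 mm; plate top z 8.
- lever_arm (a joint): Lever angle in rad: 0 at rest, growing as the post swings from left to right in an arc around its near side (counter-clockwise seen from above), stop at 1.00. A spring pulls it back with 0.08 N m at rest to 0.30 N m at the stop (about 1 to 3.5 N at the post).
- batten (a point): Middle of a fixed level LED batten over the desk: a slim aluminium tube 18 mm thick, 424 mm long along the desk's width (this frame's y), 31 mm farther from the robot than the bolts' axes at grip height and 88 mm above them, on a bracket at either end. It is in the way of a gripper that comes straight down on a bolt. Not to be worked on.
- torch: Bystander: stainless steel torch lying down, 150 mm long, 36 mm across. Origin under its middle.
- tester: Bystander: blue plastic tester lying flat, 155 mm long, 22 mm high. Origin under it.
- fuse: Bystander: grey screw-in fuse standing upright, 44 mm across, 66 mm high. Origin under it.
- carton: Bystander: cardboard bulb carton, 70 x 70 x 115 mm. Origin under it.

How it is judged:
On the way, in this order (a step that is already met when the one before it is completed fails the run):
1. the left bolt is at its end stop (value of joint wing_left above 1.3 rad), for 0.2 s.
2. then the right bolt is at its end stop (value of joint wing_right above 1.3 rad), for 0.2 s.
3. then the lever is held at its stop (value of joint lever_arm above 0.94 rad), for 0.2 s.
4. the lever is let back to rest (value of joint lever_arm below 0.06 rad), for 0.2 s.
At the end, for the whole second after the job is handed in: Both bolts turned past 1.30 rad (stop at 1.40) and the lever back within 0.06 rad of rest, after it was at its stop (past 0.94 of 1.00 rad) for 0.2 s with both bolts locked; no bystander moved more than 30 mm (value of joint each of wing_left, wing_right above 1.3 rad and value of joint lever_arm below 0.06 rad and distance of each of torch, tester, fuse, carton from where it was at the start of the episode below 0.03 m); the robot touches nothing.
It fails at once if the lever is swung (past 0.3 rad) before both bolts are locked (value of joint lever_arm above 0.3 rad and value of joint any of wing_left, wing_right below 1.28 rad).
It fails at once if the right bolt is turned (past 0.7 rad) before the left one is locked (value of joint wing_right above 0.7 rad and value of joint wing_left below 1.28 rad).
It fails at once if a loose bystander is moved by more than 30 mm (distance of any of torch, tester, fuse, carton from where it was at the start of the episode above 0.03 m).
It also fails if it takes over 61 s, if anything falls off the work surface, if the arm or the gripper's body presses on something with over 40 N, if the wrist force passes 120 N, or if a joint passes its speed limit or range.

## Working session

There is one attempt and no reset: what is moved stays moved. The work goes in short steps, Python scripts to look and compute and a tool call to move; the robot and the scene stay as the last step left them, time stands still between calls to the robot, and variables do not carry over. Pictures are saved under pics/ and viewed, at most 10 in all, crops included, and the job is handed in when it is done.

Besides the shell and the picture viewer there is one more tool, called after "Request:" by a JSON object that holds its "op" and its "data", one argument or row to a line. send_rows: Moves the arm, as the interface text tells. Its arguments: {"type":"object","properties":{"increments":{"type":"array"}},"required":["increments"]}

```bash
mkdir -p pics
cat > h.py <<'E'
import numpy as np, cv2
from scipy.spatial.transform import Rotation as R
from workcell import bot
def cal(n):
    c=bot.get_calibration(n); o=np.array(c["orientation"],float)
    M=o if o.shape==(3,3) else R.from_rotvec(o).as_matrix()
    return np.array(c["K"]),np.array(c["xyz"]),M
def proj(n,P):
    K,t,M=cal(n); p=(np.atleast_2d(P)-t)@M; p=p@K.T; return p[:,:2]/p[:,2:]
E
python3 - <<'E'
from h import *
s=bot.sense(); print(s['ee_pos'],s['tool_rot'],s['width'])
ims=[]
for c in("side","top"):
    im=bot.capture(c); cv2.imwrite(f"pics/{c}0.png",im[...,::-1])
    K,t,M=cal(c); print(c,K[0,0],t,M.round(3).tolist())
    for n in("counter_face","bolt_left","bolt_right","lever_post","batten","torch","tester","fuse","carton"):
        print(c,n,[(np.round(d["xy"],1).tolist(),round(d["p"],2)) for d in bot.pinpoint(c,n)[:3]])
E
```

```text
[0.26181743 0.53954507 0.22155079] [-7.03611490e-01 -3.06122814e+00  2.76068476e-03] 0.9971947531293608
side 460.82585432078946 [ 0.42035162 -0.59918753  0.77858295] [[0.98, -0.148, 0.136], [-0.201, -0.702, 0.684], [-0.006, -0.697, -0.717]]
side counter_face [([323.1, 265.8], 0.59)]
side bolt_left [([319.4, 264.0], 0.72), ([292.2, 219.1], 0.56)]
side bolt_right []
side lever_post [([276.0, 249.1], 0.92)]
side batten [([322.3, 213.5], 0.83), ([233.4, 279.9], 0.47)]
side torch [([231.9, 279.2], 0.69)]
side tester []
side fuse [([216.4, 214.6], 0.95)]
side carton [([249.1, 197.1], 0.72)]
top 522.1776879057355 [0.44285443 0.03447592 1.40269978] [[0.001, -0.998, 0.066], [-1.0, -0.001, 0.008], [-0.008, -0.066, -0.998]]
top counter_face [([329.5, 194.5], 0.69)]
top bolt_left [([289.3, 209.4], 0.68)]
top bolt_right [([376.0, 201.7], 0.56)]
top lever_post [([317.5, 226.3], 0.56)]
top batten [([319.1, 191.8], 0.55)]
top torch [([299.4, 260.4], 0.88)]
top tester [([416.2, 207.4], 0.64)]
top fuse [([220.3, 259.2], 0.7)]
top carton [([212.5, 229.3], 0.75), ([374.2, 200.1], 0.39)]
```

View pics/side0.png

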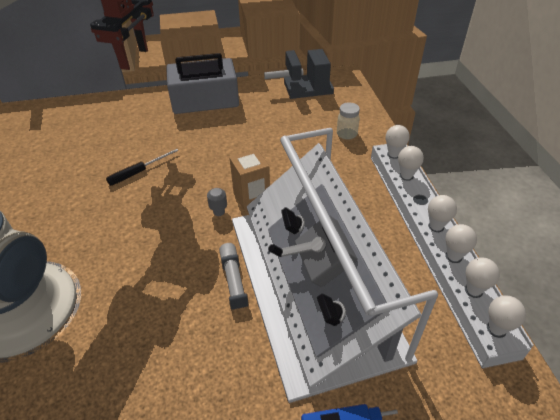

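View pics/top0.png

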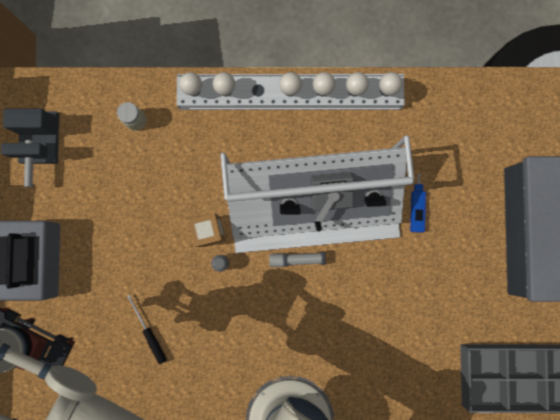

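Both views show the sloping desk. From the side, the left bolt is at about (292,219), the right at (331,309) and the post at (276,249). From the top they are at (289,208), (375,200) and (318,226). I'll fit the pose, overlay it and check.

```bash
cat >> h.py <<'E'
from scipy.optimize import least_squares
def face(p):  # x,y,z,yaw -> origin, rotation
    c,s=np.cos(np.radians(40)),np.sin(np.radians(40))
    F=np.array([[c,0,-s],[0,1,0],[s,0,c]])
    return np.array(p[:3]),R.from_euler('z',p[3]).as_matrix()@F
BL,BR,LP=np.array([-.01,.105,.027]),np.array([-.01,-.105,.027]),np.array([-.045,.04,.061])
def W(p,X):
    o,F=face(p); return o+np.atleast_2d(X)@F.T
def bat(p,y=0):
    return W(p,[-.01,0,.027])[0]+R.from_euler('z',p[3]).apply([.031,y,.088])
E
python3 - <<'E'
from h import *
obs=[("side",BL,[292.2,219.1]),("side",LP,[276,249.1]),("side",BR,[330,309]),("top",BL,[289.3,209]),("top",BR,[376,201]),("top",LP,[317.5,226.3]),("top",[0,0,0],[329.5,194.5]),("side","b",[322.3,213.5]),("top","b",[319.1,191.8])]
def res(p): return np.concatenate([proj(c,bat(p) if isinstance(X,str) else W(p,X))[0]-uv for c,X,uv in obs])
r=least_squares(res,[.6,0,.15,0],loss='soft_l1',f_scale=2); p=r.x
print(p.round(4).tolist()); print(res(p).reshape(-1,2).round(1).tolist())
out=[]
for c,(x0,y0,w,h) in(("side",(230,130,200,250)),("top",(210,130,210,130))):
    f=4 if c=="top" else 2.4
    im=bot.capture(c)[y0:y0+h,x0:x0+w,::-1]; im=cv2.resize(im,None,fx=f,fy=f,interpolation=cv2.INTER_CUBIC)
    f=im.shape[0]/h
    def d(P,col=(0,0,255)):
        for u in proj(c,P): cv2.circle(im,tuple(int(v) for v in (u-[x0,y0]+.5)*f),2,col,-1)
    d(W(p,[BL,BR,LP]));d(W(p,[[-.075,.15,.008],[.075,.15,.008],[-.075,-.15,.008],[.075,-.15,.008]]),(0,255,0))
    d([bat(p,y) for y in(-.2,-.1,0,.1,.2)],(255,0,0)); d(W(p,[[-.015,.05,.042],[-.015,-.05,.042],[.07,.05,.042],[.07,-.05,.042]]),(0,255,255))
    for B in(BL,BR): d(W(p,[B+[0,.025,.018],B+[0,-.025,.018]]),(255,0,255))
    cv2.imwrite(f"pics/{c}1.png",im)
E
```

```text
[0.5825, -0.0963, 0.1137, 0.1075]
[[-3.7, 0.1], [-1.8, -0.7], [-2.0, -1.7], [-0.4, -0.2], [-1.8, -1.3], [0.1, -0.6], [0.3, 0.3], [3.2, 8.6], [14.9, -4.4]]
```

View pics/side1.png

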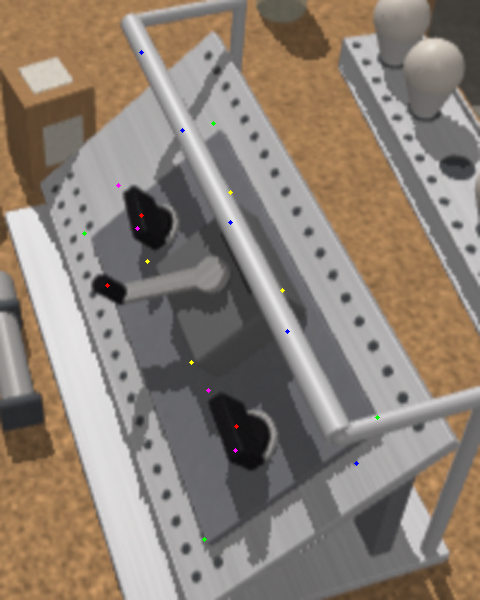

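View pics/top1.png

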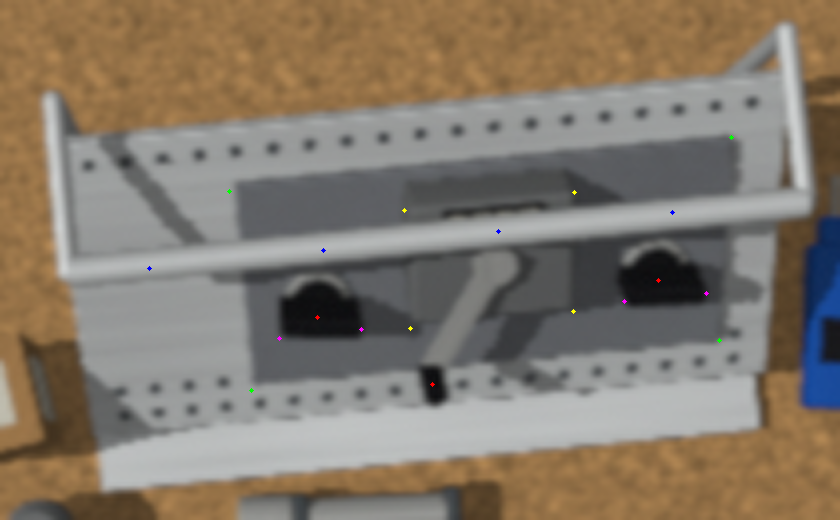

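The overlay is close. The batten's middle is offset along the desk's width, so its y isn't usable. I'll refine with the plate corners and the black silhouettes, with the wing angles included in the fit.

```bash
cat > fit.py <<'E'
from h import *
from scipy.optimize import minimize
def hull(c,P,sh):
    m=np.zeros(sh,np.uint8); u=proj(c,P)
    cv2.fillConvexPoly(m,cv2.convexHull(np.round(u*16).astype(np.int32)),255,cv2.LINE_AA,4); return m/255.
def box(p,B,a):
    # clockwise seen from above: rotate about z by -a
    X=np.array([[x,y,z] for x in(-.007,.007) for y in(-.025,.025) for z in(-.012,.018)])
    return W(p,R.from_euler('z',-a).apply(X)+B)
def post(p):
    t=np.linspace(0,6.28,20); X=np.array([[.008*np.cos(k),.008*np.sin(k),z] for k in t for z in(-.015,.015)]); return W(p,X+LP)
E
cat > run.py <<'E'
from fit import *
ims={c:bot.capture(c).astype(float).max(2) for c in("side","top")}
p0=[.5825,-.0963,.1137,.1075]
dark={}
for c,im in ims.items():
    reg=np.zeros(im.shape,bool)
    for P in(box(p0,BL,.2),box(p0,BR,.2),post(p0)):
        u=proj(c,P); a=u.min(0).astype(int)-8; b=u.max(0).astype(int)+8; reg[a[1]:b[1],a[0]:b[0]]=1
    dark[c]=np.clip((60-im)/25,0,1)*reg
cor=[("top",[.075,.15,.008],(236,182)),("top",[.075,-.15,.008],(739,137)),("top",[-.075,-.15,.008],(727,341)),("top",[-.075,.15,.008],(253,381)),
("side",[.075,.15,.008],(222,133)),("side",[-.075,.15,.008],(91,235)),("side",[-.075,-.15,.008],(206,542))]
cor=[(c,X,np.array(u)/(4 if c=="top" else 2.4)+((210,130) if c=="top" else (230,130))-.5) for c,X,u in cor]
def res(q):
    return np.array([proj(c,W(q,X))[0]-u for c,X,u in cor])
def cost(q):
    p=p0+q[:4]*.01; v=0
    for c in dark:
        m=np.max([hull(c,P,dark[c].shape) for P in(box(p,BL,q[4]),box(p,BR,q[5]),post(p))],0); v+=((m-dark[c])**2).sum()
    return v+5*np.minimum((res(p)**2).sum(1),25).sum()
best=min((minimize(cost,[0,0,0,0,a,b],method='Powell') for a in(.1,.4) for b in(.1,.4)),key=lambda r:r.fun)
p=p0+best.x[:4]*.01; print(best.fun,p.round(4).tolist(),best.x[4:]); print(res(p).round(1).tolist())
out=[]
for c in ims:
    m=np.max([hull(c,P,dark[c].shape) for P in(box(p,BL,best.x[4]),box(p,BR,best.x[5]),post(p))],0)
    u=proj(c,W(p,[BL,BR,LP])); a=u.min(0).astype(int)-25; s=ims[c]
    rgb=np.dstack([s,s,np.clip(s+120*m,0,255)])[a[1]:a[1]+135,a[0]:a[0]+130]
    raw=np.dstack([s]*3)[a[1]:a[1]+135,a[0]:a[0]+130]
    out.append(cv2.resize(np.hstack([raw,rgb]),(780,290),interpolation=cv2.INTER_LINEAR) if 0 else np.hstack([raw,rgb]))
cv2.imwrite("pics/fit.png",cv2.resize(np.vstack(out),(560,580)))
print(np.vstack([W(p,[BL,BR,LP]),bat(p)]).round(3).tolist())
E
python3 run.py
```

```text
Traceback (most recent call last):
  File "run.py", line 20, in <module>
    best=min((minimize(cost,[0,0,0,0,a,b],method='Powell') for a in(.1,.4) for b in(.1,.4)),key=lambda r:r.fun)
  File "run.py", line 20, in <genexpr>
    best=min((minimize(cost,[0,0,0,0,a,b],method='Powell') for a in(.1,.4) for b in(.1,.4)),key=lambda r:r.fun)
              ~~~~~~~~^^^^^^^^^^^^^^^^^^^^^^^^^^^^^^^^^^^^
  File "run.py", line 18, in cost
    m=np.max([hull(c,P,dark[c].shape) for P in(box(p,BL,q[4]),box(p,BR,q[5]),post(p))],0); v+=((m-dark[c])**2).sum()
              ~~~~^^^^^^^^^^^^^^^^^^^
  File "fit.py", line 4, in hull
    m=np.zeros(sh,np.uint8); u=proj(c,P)
                               ~~~~^^^^^
  File "h.py", line 9, in proj
    K,t,M=cal(n); p=(np.atleast_2d(P)-t)@M; p=p@K.T; return p[:,:2]/p[:,2:]
          ~~~^^^
  File "h.py", line 5, in cal
    c=bot.get_calibration(n); o=np.array(c["orientation"],float)
ValueError: time passes only in moves, steps and waits
```

```bash
sed -i 's/^def cal/import functools\n@functools.lru_cache\ndef cal/' h.py
sed -i "s/method='Powell'/method='Powell',bounds=[(-3,3)]*4+[(-.1,.7)]*2/" run.py; time python3 run.py
```

```text
441.15576178476744 [0.5865, -0.0996, 0.1095, 0.0926] [-0.01520534 -0.05404377]
[[0.1, -0.1], [-0.6, -0.3], [-1.2, -0.7], [0.5, 0.0], [0.0, -1.6], [0.4, 1.2], [0.6, 1.6]]
[[0.552, 0.003, 0.124], [0.571, -0.206, 0.124], [0.509, -0.067, 0.127], [0.592, -0.099, 0.212]][ WARN:0@15.144] global loadsave.cpp:1063 imwrite_ Unsupported depth image for selected encoder is fallbacked to CV_8U.

real	0m15.311s
user	0m9.301s
sys	0m5.717s
```

View pics/fit.png

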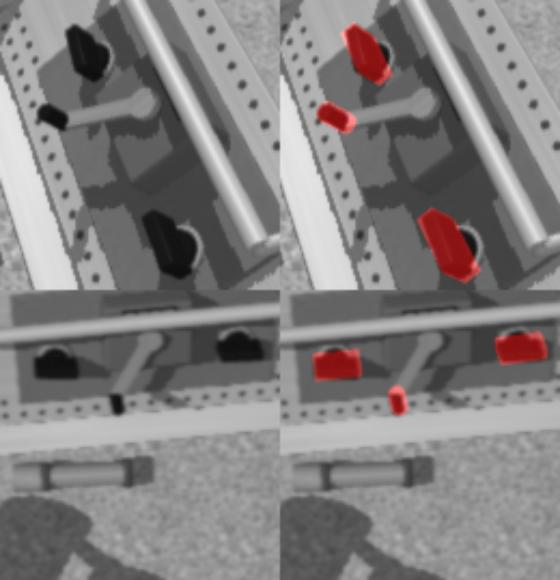

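```bash
cat >> fit.py <<'E'
def hub(p,B,r,h):
    t=np.linspace(0,6.28,24); return W(p,[[B[0]+r*np.cos(k),B[1]+r*np.sin(k),z] for k in t for z in(.010,.010+h)])
E
sed -i 's/post(p))\],0); v+=/post(p),hub(p,BL,q[6]*.01,q[7]*.01),hub(p,BR,q[6]*.01,q[7]*.01))],0); v+=/; s/\[0,0,0,0,a,b\]/[.3,-.3,-.3,-1,a,b,1.3,1.5]/; s/\[(-.1,.7)\]\*2/[(-.1,.7)]*2+[(.8,2.2),(.2,3.4)]/' run.py; python3 run.py 2>/dev/null
```

```text
421.7156376161415 [0.5859, -0.0991, 0.1106, 0.0918] [-0.02688727 -0.06162425  1.0970606   2.02506657]
[[-0.1, 0.1], [-0.7, -0.1], [-1.3, -0.4], [0.3, 0.2], [-0.2, -2.1], [0.1, 0.7], [0.1, 1.1]]
[[0.551, 0.003, 0.125], [0.571, -0.206, 0.125], [0.509, -0.066, 0.128], [0.592, -0.099, 0.213]]
```

View pics/fit.png

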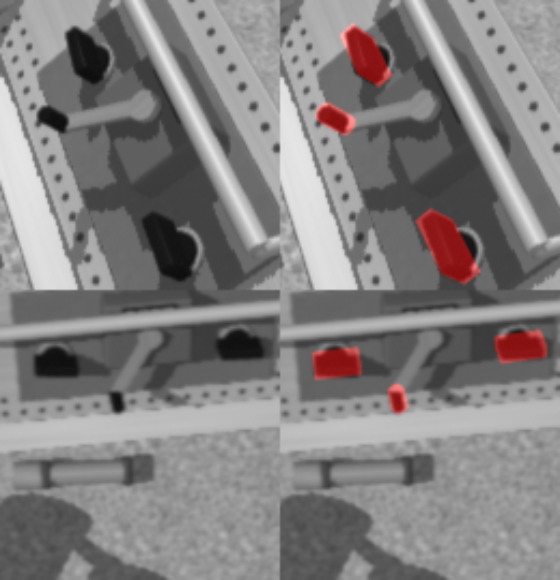

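I estimate the left wing at about 0.15 rad and the right at about 0.3 rad, from their near edges in the top view. The pads will align themselves to the bar, so this is close enough. Next I'll work out the moves.

```bash
cat >> h.py <<'E'
P=[0.5859,-0.0991,0.1106,0.0918]
def target(X,a):
    "tool on face point X (TCP), pointing into the face, closing line along face x turned clockwise by a"
    o,F=face(P); T=F@R.from_euler('z',-a).as_matrix()@np.array([[0,1,0],[1,0,0],[0,0,-1]]).T
    return o+F@np.array(X),T
def rel(X,a):
    s=bot.sense(); R0=R.from_rotvec(s['tool_rot']).as_matrix(); t,T=target(X,a)
    d=R0.T@(t-s['ee_pos'])*1000; rv=R.from_matrix(R0.T@T).as_rotvec()
    print("shift",d.round(1).tolist(),"turn",rv.round(3).tolist(),"world",t.round(3).tolist())
def where():
    s=bot.sense(); o,F=face(P); R0=R.from_rotvec(s['tool_rot']).as_matrix(); y=F.T@R0[:,1]
    print("t",round(s['time_s'],2),"face mm",((s['ee_pos']-o)@F*1000).round(1).tolist(),"ang",round(np.arctan2(-y[1],y[0]),3),"F",(F.T@s['force']).round(1).tolist(),"M",np.round(s['moment'],2).tolist(),"w",round(s['width'],3),"g",round(s['gripper_force'],1),"q",np.round(s['q'],2).tolist())
E
python3 - <<'E'
from h import *
where(); rel([-.01,.105,.14],.15); rel([-.01,.105,.014],.15)
for n,uv in(("fuse",(220,259)),("torch",(299,260)),("carton",(212,229))):
    pass
E
```

```text
t 1.4 face mm [-130.2, 665.9, 255.5] ang -1.137 F [0.1, 0.5, -0.0] M [0.01, -0.05, -0.02] w 1.0 g 0.0 q [1.06, 0.09, 1.23, 0.0, 1.82, -0.06]
shift [-432.5, -394.0, 11.2] turn [-0.669, -0.314, 1.127] world [0.479, -0.003, 0.211]
shift [-501.8, -352.1, 107.7] turn [-0.669, -0.314, 1.127] world [0.56, 0.004, 0.115]
```

Request:
{"op": "send_rows", "data": {
  "increments": [
    [0, 0, 0, -60, 0, 0, 0],
    [0, -216, -197, -60, -0.33, -0.155, 0.56],
    [0, -216, -197, -60, -0.33, -0.155, 0.56],
    [0, -216, -197, -60, -0.33, -0.155, 0.56],
    [0, -216, -197, -60, -0.33, -0.155, 0.56],
    [0, -432, -394, -30, -0.669, -0.314, 1.127],
    [0, -432, -394, -30, -0.669, -0.314, 1.127],
    [0, -432, -394, -30, -0.669, -0.314, 1.127]
  ]
}}

```text
time_s: 2.4
ee_pos: [0.4435, 0.1417, 0.27]
tool_rot: [1.847, 1.93, 0.674]
force: [1.6, 0.1, 0.7]
width: 0.502
gripper_force: 0.0
```

```bash
python3 -c "
from h import *
where(); rel([-.01,.105,.14],.15)"
```

```text
t 2.4 face mm [10.7, 252.9, 199.1] ang 0.055 F [1.7, -0.1, -0.5] M [-0.09, 0.26, 0.02] w 0.502 g 0.0 q [0.32, -0.86, 1.98, -0.11, 1.4, 0.26]
shift [-150.0, -8.1, 56.9] turn [-0.075, -0.016, 0.094] world [0.479, -0.003, 0.211]
```

Request:
{"op": "send_rows", "data": {
  "increments": [
    [0, -150, -8, 57, -0.075, -0.016, 0.094],
    [0, -150, -8, 57, -0.075, -0.016, 0.094],
    [0, -150, -8, 57, -0.075, -0.016, 0.094],
    [0, -150, -8, 57, -0.075, -0.016, 0.094],
    [0, -150, -8, 57, -0.075, -0.016, 0.094]
  ]
}}

```text
time_s: 3.02
ee_pos: [0.4991, -0.0035, 0.2168]
tool_rot: [1.906, 1.808, 0.739]
force: [0.2, -0.4, -0.5]
width: 0.503
gripper_force: 0.0
```

```bash
python3 -c "
from h import *
where(); rel([-.01,.105,.085],.15);rel([-.01,.105,.014],.15)"
```

```text
t 3.02 face mm [8.7, 103.2, 131.3] ang 0.147 F [-0.3, -0.4, -0.5] M [-0.16, 0.34, 0.03] w 0.503 g 0.0 q [-0.21, -0.86, 2.1, 0.21, 1.24, -0.16]
shift [-1.1, -18.1, 46.6] turn [-0.016, -0.004, 0.003] world [0.514, -0.0, 0.169]
shift [-1.4, -17.0, 117.6] turn [-0.016, -0.004, 0.003] world [0.56, 0.004, 0.115]
```

Request:
{"op": "send_rows", "data": {
  "increments": [
    [0, -1, -18, 47, -0.016, -0.004, 0],
    [0, -1, -18, 47, -0.016, -0.004, 0],
    [0, -1, -18, 47, -0.016, -0.004, 0]
  ]
}}

```text
time_s: 3.4
ee_pos: [0.5148, 0.0012, 0.1706]
tool_rot: [1.892, 1.797, 0.749]
force: [0.3, 0.2, 0.4]
width: 0.505
gripper_force: 0.0
```

Run:
```python
from h import *
where(); rel([-.01,.105,.014],.15)
a=bot.capture("side")[130:330,200:400]; b=bot.capture("top")[150:270,210:410]
cv2.imwrite("pics/hov.png",np.vstack([cv2.resize(a,(480,360),interpolation=2),cv2.resize(b,(480,240),interpolation=2)])[...,::-1])
```

```text
t 3.4 face mm [-8.6, 106.4, 85.6] ang 0.144 F [0.5, 0.1, 0.1] M [-0.06, 0.34, -0.01] w 0.505 g 0.0 q [-0.19, -0.84, 2.18, 0.2, 1.12, -0.16]
shift [-1.7, -1.2, 71.6] turn [0.001, -0.002, 0.006] world [0.56, 0.004, 0.115]
```

View pics/hov.png

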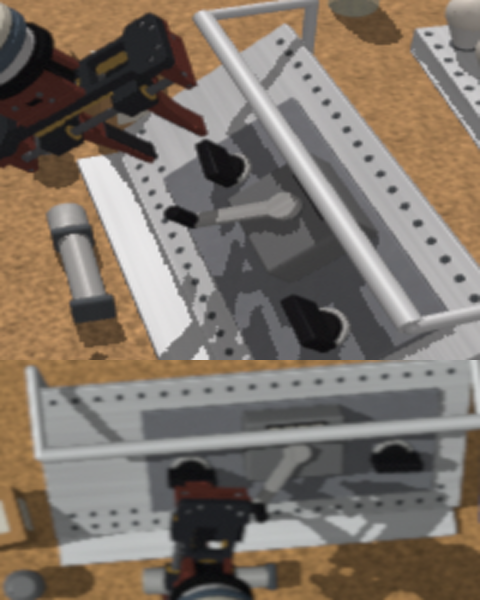

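The gripper is square over the left bolt, with the fingertips at about (155,158) and (205,132) in the crop and the bolt between them ahead. The batten is clear.

Request:
{"op": "send_rows", "data": {
  "increments": [
    [0, -2, -1, 20, 0, 0, 0],
    [0, -2, -1, 40, 0, 0, 0],
    [0, -2, -1, 55, 0, 0, 0],
    [0, -2, -1, 67, 0, 0, 0],
    [0, -2, -1, 67, 0, 0, 0]
  ]
}}

```text
time_s: 4.12
ee_pos: [0.5567, 0.0018, 0.1162]
tool_rot: [1.896, 1.796, 0.746]
force: [0.3, -0.2, 0.1]
width: 0.505
gripper_force: 0.0
```

```bash
python3 -c "
from h import *
where()"
```

```text
t 4.12 face mm [-11.6, 103.2, 17.0] ang 0.146 F [0.3, -0.3, -0.1] M [-0.03, 0.35, 0.0] w 0.505 g 0.0 q [-0.16, -0.67, 2.18, 0.2, 0.95, -0.16]
```

No contact yet. I'll close the gripper.

Request:
{"op": "send_rows", "data": {
  "increments": [
    [-1, 0, 0, 0, 0, 0, 0],
    [-1, 0, 0, 0, 0, 0, 0],
    [-1, 0, 0, 0, 0, 0, 0],
    [-1, 0, 0, 0, 0, 0, 0],
    [-1, 0, 0, 0, 0, 0, 0]
  ]
}}

```text
time_s: 4.75
ee_pos: [0.556, 0.0017, 0.1163]
tool_rot: [1.896, 1.796, 0.745]
force: [-5.6, -0.5, 2.1]
width: 0.343
gripper_force: 30.0
```

```bash
python3 -c "
from h import *
where()"
```

```text
t 4.75 face mm [-12.1, 103.2, 17.6] ang 0.146 F [-3.0, -0.0, 5.2] M [-0.02, 0.99, 0.07] w 0.343 g 30.0 q [-0.16, -0.67, 2.18, 0.2, 0.96, -0.16]
```

The width is 30 mm rather than 14, so the tips are probably on the round hub under the wing. I'll open, rise 10 mm and close again.

Request:
{"op": "send_rows", "data": {
  "increments": [
    [0, 0, 0, 0, 0, 0, 0],
    [0, 0, 0, 0, 0, 0, 0],
    [0, 0, 0, -10, 0, 0, 0],
    [-1, 0, 0, -10, 0, 0, 0],
    [-1, 0, 0, -10, 0, 0, 0],
    [-1, 0, 0, -10, 0, 0, 0],
    [-1, 0, 0, -10, 0, 0, 0],
    [-1, 0, 0, -10, 0, 0, 0]
  ]
}}

```text
time_s: 5.75
ee_pos: [0.55, 0.0011, 0.1234]
tool_rot: [1.896, 1.796, 0.745]
force: [-2.0, 0.0, 0.7]
width: 0.159
gripper_force: 30.0
```

```bash
python3 -c "
from h import *
where()"
```

```text
t 5.75 face mm [-12.1, 103.1, 26.9] ang 0.146 F [-1.1, 0.2, 1.8] M [-0.11, 0.59, 0.13] w 0.159 g 30.0 q [-0.16, -0.7, 2.19, 0.2, 0.98, -0.16]
```

The width is now 14 mm, so the bar is gripped. I'll turn it clockwise.

Request:
{"op": "send_rows", "data": {
  "increments": [
    [-1, 0, 0, -10, 0, 0, 0.12],
    [-1, 0, 0, -10, 0, 0, 0.24],
    [-1, 0, 0, -10, 0, 0, 0.36],
    [-1, 0, 0, -10, 0, 0, 0.48],
    [-1, 0, 0, -10, 0, 0, 0.6],
    [-1, 0, 0, -10, 0, 0, 0.6]
  ]
}}

```text
time_s: 6.5
ee_pos: [0.5437, 0.0008, 0.1285]
tool_rot: [2.463, 1.212, 0.929]
force: [17.1, 0.8, -11.4]
width: 0.159
gripper_force: 30.0
```

```bash
python3 -c "
from h import *
where()"
```

```text
t 6.5 face mm [-13.7, 103.4, 34.9] ang 0.749 F [5.7, -0.8, -19.7] M [0.09, -0.59, -0.05] w 0.159 g 30.0 q [-0.17, -0.72, 2.19, 0.2, 1.0, 0.44]
```

I mistakenly lifted another 10 mm, because the shift is relative to the pose already commanded. The grip is still on, so I'll slide back down and finish the turn.

Request:
{"op": "send_rows", "data": {
  "increments": [
    [-1, 0, 0, 6, 0, 0, 0],
    [-1, 0, 0, 9, 0, 0, 0.12],
    [-1, 0, 0, 9, 0, 0, 0.24],
    [-1, 0, 0, 9, 0, 0, 0.36],
    [-1, 0, 0, 9, 0, 0, 0.48],
    [-1, 0, 0, 9, 0, 0, 0.56],
    [-1, 0, 0, 9, 0, 0, 0.6],
    [-1, 0, 0, 9, 0, 0, 0.6]
  ]
}}

```text
time_s: 7.5
ee_pos: [0.5477, 0.0028, 0.126]
tool_rot: [2.879, 0.462, 1.052]
force: [-37.6, 4.3, 18.7]
width: 0.156
gripper_force: 30.0
```

```bash
python3 -c "
from h import *
where()"
```

```text
t 7.5 face mm [-12.1, 105.0, 30.3] ang 1.346 F [-16.4, 7.7, 38.2] M [0.85, 3.38, 0.94] w 0.156 g 30.0 q [-0.16, -0.7, 2.18, 0.2, 0.99, 1.04]
```

Request:
{"op": "send_rows", "data": {
  "increments": [
    [-1, 0, 0, -3, 0, 0, 0.02],
    [-1, 0, 0, -3, 0, 0, 0.04],
    [-1, 0, 0, -3, 0, 0, 0.04],
    [-1, 0, 0, -3, 0, 0, 0.04]
  ]
}}

```text
time_s: 8.0
ee_pos: [0.5473, 0.0028, 0.126]
tool_rot: [2.899, 0.404, 1.062]
force: [1.4, 6.7, -1.3]
width: 0.156
gripper_force: 30.0
```

```bash
python3 -c "
from h import *
where()"
```

```text
t 8.0 face mm [-12.4, 105.0, 30.5] ang 1.387 F [0.7, 6.6, -2.3] M [0.96, 0.44, 0.83] w 0.156 g 30.0 q [-0.16, -0.71, 2.19, 0.2, 0.99, 1.08]
```

Request:
{"op": "send_rows", "data": {
  "increments": [
    [0, 0, 0, 0, 0, 0, 0],
    [0, 0, 0, 0, 0, 0, 0],
    [0, 0, 0, 0, 0, 0, 0],
    [0, 0, 0, -30, 0, 0, 0],
    [0, 0, 0, -58, 0, 0, 0],
    [0, 0, 0, -58, 0, 0, 0]
  ]
}}

```text
time_s: 8.75
ee_pos: [0.5111, -0.0031, 0.1743]
tool_rot: [2.891, 0.401, 1.068]
force: [0.3, 0.6, 0.3]
width: 0.497
gripper_force: 0.0
```

```bash
python3 -c "
from h import *
where(); rel([-.012,-.105,.088],.3)"
```

```text
t 8.75 face mm [-9.4, 102.5, 91.1] ang 1.386 F [0.5, 0.5, -0.0] M [-0.03, 0.37, -0.02] w 0.497 g 0.0 q [-0.2, -0.85, 2.18, 0.2, 1.14, 1.07]
shift [-40.8, 203.5, 3.5] turn [0.005, -0.002, -1.086] world [0.53, -0.21, 0.17]
```

Request:
{"op": "send_rows", "data": {
  "increments": [
    [0, -41, 203, 3, 0, 0, -1.086],
    [0, -41, 203, 3, 0, 0, -1.086],
    [0, -41, 203, 3, 0, 0, -1.086],
    [0, -41, 203, 3, 0, 0, -1.086],
    [0, -41, 203, 3, 0, 0, -1.086],
    [0, -41, 203, 3, 0, 0, -1.086],
    [0, -41, 203, 3, 0, 0, -1.086],
    [0, -41, 203, 3, 0, 0, -1.086]
  ]
}}

```text
time_s: 9.75
ee_pos: [0.529, -0.209, 0.1652]
tool_rot: [2.056, 1.662, 0.798]
force: [0.1, 0.1, -0.4]
width: 0.499
gripper_force: 0.0
```

Run:
```python
from h import *
where(); rel([-.012,-.105,.026],.3)
a=bot.capture("side")[150:350,200:400]; b=bot.capture("top")[150:270,230:430]
cv2.imwrite("pics/hov2.png",np.vstack([cv2.resize(a,(480,360),interpolation=2),cv2.resize(b,(480,240),interpolation=2)])[...,::-1])
```

```text
t 9.75 face mm [-16.0, -104.2, 84.7] ang 0.303 F [-0.2, 0.1, -0.4] M [-0.1, 0.37, 0.0] w 0.499 g 0.0 q [-0.73, -0.52, 2.0, 0.53, 1.2, -0.6]
shift [0.5, 4.2, 58.7] turn [-0.002, 0.0, -0.003] world [0.57, -0.206, 0.123]
```

View pics/hov2.png

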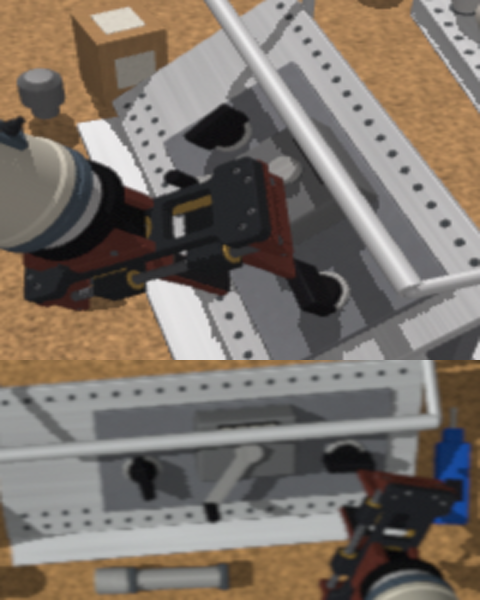

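The left wing now lies along the slope, at its stop, at (145,475) in the top crop. The gripper is over the right bolt.

Request:
{"op": "send_rows", "data": {
  "increments": [
    [0, 0, 4, 20, 0, 0, 0],
    [0, 0, 4, 40, 0, 0, 0],
    [0, 0, 4, 58, 0, 0, 0],
    [0, 0, 4, 58, 0, 0, 0],
    [-1, 0, 4, 58, 0, 0, 0],
    [-1, 0, 4, 58, 0, 0, 0],
    [-1, 0, 4, 58, 0, 0, 0],
    [-1, 0, 4, 58, 0, 0, 0]
  ]
}}

```text
time_s: 10.85
ee_pos: [0.5687, -0.2064, 0.1252]
tool_rot: [2.052, 1.664, 0.797]
force: [-5.4, 0.7, 1.8]
width: 0.157
gripper_force: 29.8
```

```bash
python3 -c "
from h import *
where()"
```

```text
t 10.85 face mm [-11.2, -105.3, 28.5] ang 0.3 F [-2.9, 1.2, 4.8] M [-0.02, 0.9, 0.17] w 0.157 g 29.8 q [-0.66, -0.4, 1.99, 0.53, 1.07, -0.6]
```

Gripped at 14 mm. I'll turn it by 1.09 to reach 1.39.

Request:
{"op": "send_rows", "data": {
  "increments": [
    [-1, 0, 0, 0, 0, 0, 0.15],
    [-1, 0, 0, 0, 0, 0, 0.3],
    [-1, 0, 0, 0, 0, 0, 0.45],
    [-1, 0, 0, 0, 0, 0, 0.6],
    [-1, 0, 0, 0, 0, 0, 0.75],
    [-1, 0, 0, 0, 0, 0, 0.9],
    [-1, 0, 0, 0, 0, 0, 1.04],
    [-1, 0, 0, 0, 0, 0, 1.09]
  ]
}}

```text
time_s: 11.85
ee_pos: [0.5685, -0.2061, 0.125]
tool_rot: [2.9, 0.394, 1.061]
force: [-8.0, 1.5, 2.9]
width: 0.156
gripper_force: 29.8
```

Request:
{"op": "send_rows", "data": {
  "increments": [
    [-1, 0, 0, 0, 0, 0, 0],
    [-1, 0, 0, 0, 0, 0, 0]
  ]
}}

```text
time_s: 12.1
ee_pos: [0.5684, -0.2061, 0.125]
tool_rot: [2.898, 0.398, 1.06]
force: [-9.0, 1.7, 3.3]
width: 0.158
gripper_force: 29.9
```

```bash
python3 -c "
from h import *
where()"
```

```text
t 12.1 face mm [-11.6, -104.9, 28.5] ang 1.39 F [-4.6, 2.6, 8.2] M [0.29, 1.31, 0.22] w 0.158 g 29.9 q [-0.66, -0.4, 1.99, 0.53, 1.07, 0.49]
```

Request:
{"op": "send_rows", "data": {
  "increments": [
    [0, 0, 0, 0, 0, 0, 0],
    [0, 0, 0, 0, 0, 0, 0],
    [0, 0, 0, 0, 0, 0, 0],
    [0, 0, 0, -35, 0, 0, 0],
    [0, 0, 0, -70, 0, 0, 0],
    [0, 0, 0, -70, 0, 0, 0]
  ]
}}

```text
time_s: 12.85
ee_pos: [0.5248, -0.2115, 0.1821]
tool_rot: [2.891, 0.396, 1.066]
force: [1.0, -0.4, 0.1]
width: 0.507
gripper_force: 0.0
```

```bash
cat >> h.py <<'E'
def rel2(X,a,tilt):
    s=bot.sense(); R0=R.from_rotvec(s['tool_rot']).as_matrix(); t,T=target(X,a); _,F=face(P)
    T=F@R.from_euler('y',tilt).as_matrix()@F.T@T
    print(X,"shift",(R0.T@(t-s['ee_pos'])*1000).round(1).tolist(),"turn",R.from_matrix(R0.T@T).as_rotvec().round(3).tolist())
E
python3 - <<'E'
from h import *
where(); rel2([-.048,-.0,.1],1.571,.35); rel2([-.048,.078,.1],1.571,.35)
im=bot.capture("top")[150:270,230:430]
b=bot.capture("side")[150:350,200:400]
cv2.imwrite("pics/r.png",np.hstack([cv2.resize(im,(400,240),interpolation=2),cv2.resize(b,(240,240),interpolation=2)])[...,::-1])
E
```

```text
t 12.85 face mm [-8.6, -106.4, 100.5] ang 1.389 F [0.8, -0.5, -0.5] M [-0.0, 0.4, 0.02] w 0.507 g 0.0 q [-0.75, -0.53, 1.98, 0.53, 1.22, 0.49]
[-0.048, -0.0, 0.1] shift [-19.5, -111.7, -0.1] turn [0.036, -0.352, 0.18]
[-0.048, 0.078, 0.1] shift [-5.4, -188.5, -0.4] turn [0.036, -0.352, 0.18]
```

View pics/r.png

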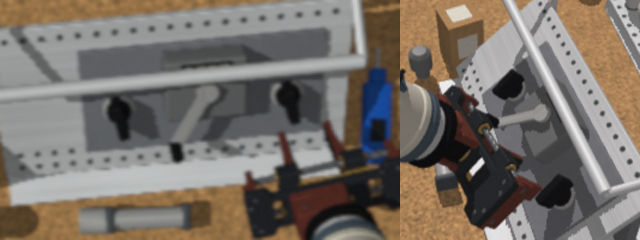

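Both wings now lie along the slope, at (118,118) and (290,102) in the left crop. Next I'll move past the lever post to its left with the jaw shut.

Request:
{"op": "send_rows", "data": {
  "increments": [
    [-1, -5, -188, 0, 0.036, -0.352, 0.18],
    [-1, -5, -188, 0, 0.036, -0.352, 0.18],
    [-1, -5, -188, 0, 0.036, -0.352, 0.18],
    [-1, -5, -188, 0, 0.036, -0.352, 0.18],
    [-1, -5, -188, 0, 0.036, -0.352, 0.18],
    [-1, -5, -188, 0, 0.036, -0.352, 0.18],
    [-1, -5, -188, 0, 0.036, -0.352, 0.18]
  ]
}}

```text
time_s: 13.82
ee_pos: [0.4781, -0.0314, 0.1536]
tool_rot: [-3.074, -0.137, -0.533]
force: [0.4, 0.1, 0.2]
width: 0.008
gripper_force: 0.0
```

```bash
python3 -c "
from h import *
where(); rel2([-.048,.078,.061],1.571,.35)
o,F=face(P);R0=R.from_rotvec(bot.sense()['tool_rot']).as_matrix();print((R0.T@F).round(3))"
```

```text
t 13.82 face mm [-49.9, 77.3, 97.9] ang 1.575 F [0.5, 0.1, -0.1] M [-0.01, 0.34, 0.01] w 0.008 g 0.0 q [-0.21, -0.58, 1.96, 0.11, 1.44, 1.27]
[-0.048, 0.078, 0.061] shift [14.6, -0.7, 34.0] turn [-0.003, 0.004, -0.003]
[[ 0.938 -0.003 -0.347]
 [-0.004 -1.    -0.002]
 [-0.347  0.003 -0.938]]
```

Request:
{"op": "send_rows", "data": {
  "increments": [
    [-1, 13, 0, 20, 0, 0, 0],
    [-1, 13, 0, 34, 0, 0, 0],
    [-1, 13, 0, 34, 0, 0, 0]
  ]
}}

```text
time_s: 14.2
ee_pos: [0.5007, -0.028, 0.1241]
tool_rot: [-3.073, -0.14, -0.528]
force: [-0.3, 0.1, -0.3]
width: 0.008
gripper_force: 0.0
```

Run:
```python
from h import *
where()
f0=np.array([-.050,.0782,0])
f0=((bot.sense()['ee_pos']-face(P)[0])@face(P)[1]); f0[2]=0
for th in np.arange(0,1.01,.1):
    a=np.arctan2(40,-75)+th; c=np.array([.030+.085*np.cos(a)-.004,.085*np.sin(a)+.0215,0])
    d=(c-f0)*1000; print(round(th,2),[round(.938*d[0]),round(-d[1]),round(-.347*d[0])])
```

```text
t 14.2 face mm [-51.3, 78.6, 60.7] ang 1.574 F [-0.4, 0.1, -0.1] M [-0.01, 0.26, -0.05] w 0.008 g 0.0 q [-0.19, -0.51, 1.96, 0.1, 1.36, 1.28]
0.0 [2, 17, -1]
0.1 [-1, 25, 0]
0.2 [-4, 33, 1]
0.3 [-6, 41, 2]
0.4 [-7, 49, 3]
0.5 [-7, 58, 3]
0.6 [-7, 66, 2]
0.7 [-5, 75, 2]
0.8 [-3, 83, 1]
0.9 [-1, 91, 0]
1.0 [3, 99, -1]
```

Request:
{"op": "send_rows", "data": {
  "increments": [
    [-1, 2, 17, -1, 0, 0, 0],
    [-1, -1, 25, 0, 0, 0, 0],
    [-1, -4, 33, 1, 0, 0, 0],
    [-1, -6, 41, 2, 0, 0, 0],
    [-1, -7, 49, 3, 0, 0, 0],
    [-1, -7, 58, 3, 0, 0, 0],
    [-1, -7, 66, 2, 0, 0, 0],
    [-1, -7, 66, 2, 0, 0, 0]
  ]
}}

```text
time_s: 15.2
ee_pos: [0.5019, -0.0944, 0.1216]
tool_rot: [-3.073, -0.14, -0.533]
force: [-0.5, 2.6, -1.0]
width: 0.005
gripper_force: 1.1
```

Run:
```python
from h import *
where(); print([(np.round(d["xy"],1).tolist(),round(d["p"],2)) for c in("side","top") if bot.capture(c) is not None for d in bot.pinpoint(c,"lever_post")[:2]])
for th in(0,.6,1):
    a=np.arctan2(40,-75)+th; X=[.030+.085*np.cos(a),.085*np.sin(a),.061]; print(th,proj("side",W(P,X)),proj("top",W(P,X)))
```

```text
t 15.2 face mm [-56.7, 12.4, 61.9] ang 1.574 F [-0.8, 2.6, -0.6] M [0.31, 0.46, 0.1] w 0.005 g 1.1 q [-0.36, -0.47, 1.94, 0.15, 1.36, 1.12]
[([275.9, 267.3], 0.69), ([337.7, 227.8], 0.57)]
0 [[276.46101503 249.82621749]] [[318.16324847 224.14319333]]
0.6 [[280.30230065 273.60912401]] [[338.28889719 225.3964135 ]]
1 [[289.98173776 284.69671924]] [[351.41413375 220.8515223 ]]
```

The force is 2.6 N and the detections match θ≈0.6. I'll push on to the stop.

Request:
{"op": "send_rows", "data": {
  "increments": [
    [-1, 2, 9, 0, 0, 0, 0],
    [-1, 4, 17, -1, 0, 0, 0],
    [-1, 6, 25, -2, 0, 0, 0],
    [-1, 10, 33, -3, 0, 0, 0],
    [-1, 10, 33, -3, 0, 0, 0]
  ]
}}

```text
time_s: 16.02
ee_pos: [0.5135, -0.1266, 0.128]
tool_rot: [-3.073, -0.14, -0.534]
force: [-0.7, 3.8, -0.3]
width: 0.004
gripper_force: 1.6
```

Run:
```python
from h import *
where(); print([(np.round(d["xy"],1).tolist(),round(d["p"],2)) for c in("side","top") if bot.capture(c) is not None for d in bot.pinpoint(c,"lever_post")[:2]])
```

```text
t 16.02 face mm [-46.0, -20.7, 61.3] ang 1.573 F [-0.5, 3.8, 0.0] M [0.5, 0.6, 0.13] w 0.004 g 1.6 q [-0.42, -0.4, 1.88, 0.17, 1.37, 1.05]
[([284.9, 281.7], 0.96), ([352.4, 220.5], 0.66), ([319.6, 192.7], 0.24)]
```

Request:
{"op": "send_rows", "data": {
  "increments": [
    [-1, 0, 2, 0, 0, 0, 0],
    [-1, 0, 3, 0, 0, 0, 0],
    [-1, 0, 3, 0, 0, 0, 0]
  ]
}}

```text
time_s: 16.6
ee_pos: [0.5142, -0.1286, 0.1285]
tool_rot: [-3.072, -0.142, -0.537]
force: [2.0, 5.6, 0.5]
width: 0.004
gripper_force: 2.3
```

Request:
{"op": "send_rows", "data": {
  "increments": [
    [-1, 0, 2, 0, 0, 0, 0],
    [-1, 0, 2, 0, 0, 0, 0]
  ]
}}

```text
time_s: 16.85
ee_pos: [0.5149, -0.1303, 0.1289]
tool_rot: [-3.071, -0.142, -0.539]
force: [3.5, 6.5, 0.5]
width: 0.004
gripper_force: 2.8
```

```bash
python3 -c "
from h import *
where()"
```

```text
t 16.85 face mm [-44.6, -24.6, 61.3] ang 1.572 F [3.4, 6.1, -2.2] M [0.95, -0.32, 0.34] w 0.004 g 2.8 q [-0.43, -0.4, 1.88, 0.18, 1.37, 1.04]
```

Request:
{"op": "send_rows", "data": {
  "increments": [
    [-1, 0, 2, 0, 0, 0, 0],
    [-1, 0, 4, 0, 0, 0, 0],
    [-1, 0, 4, 0, 0, 0, 0]
  ]
}}

```text
time_s: 17.23
ee_pos: [0.5153, -0.1312, 0.1291]
tool_rot: [-3.065, -0.145, -0.538]
force: [1.0, 17.1, 3.6]
width: 0.007
gripper_force: 8.2
```

Run:
```python
from h import *
where(); print([(np.round(d["xy"],1).tolist(),round(d["p"],2)) for c in("side","top") if bot.capture(c) is not None for d in bot.pinpoint(c,"lever_post")[:2]])
```

```text
t 17.23 face mm [-44.2, -25.5, 61.3] ang 1.574 F [4.3, 16.9, 1.1] M [2.65, -0.14, 0.88] w 0.007 g 8.2 q [-0.43, -0.4, 1.87, 0.18, 1.37, 1.03]
[([284.8, 281.3], 0.96), ([210.9, 228.7], 0.56), ([350.1, 219.9], 0.48)]
```

At the stop: the force has risen to 17 N. I'll hold, then follow the arc back.

Request:
{"op": "send_rows", "data": {
  "increments": [
    [-1, 0, 0, 0, 0, 0, 0],
    [-1, 0, 0, 0, 0, 0, 0],
    [-1, 0, 0, 0, 0, 0, 0]
  ]
}}

```text
time_s: 17.8
ee_pos: [0.5153, -0.1312, 0.1291]
tool_rot: [-3.065, -0.145, -0.538]
force: [1.9, 16.2, 4.4]
width: 0.007
gripper_force: 8.1
```

Request:
{"op": "send_rows", "data": {
  "increments": [
    [-1, -5, -10, 2, 0, 0, 0],
    [-1, -9, -20, 3, 0, 0, 0],
    [-1, -12, -34, 4, 0, 0, 0],
    [-1, -12, -48, 4, 0, 0, 0],
    [-1, -10, -64, 3, 0, 0, 0],
    [-1, -6, -80, 2, 0, 0, 0],
    [-1, -3, -95, 1, 0, 0, 0],
    [-1, -3, -106, 1, 0, 0, 0]
  ]
}}

```text
time_s: 18.8
ee_pos: [0.5016, -0.0291, 0.1261]
tool_rot: [-3.074, -0.142, -0.533]
force: [-0.2, 0.1, 0.5]
width: 0.008
gripper_force: 0.0
```

Run:
```python
from h import *
where(); print([(np.round(d["xy"],1).tolist(),round(d["p"],2)) for c in("side","top") if bot.capture(c) is not None for d in bot.pinpoint(c,"lever_post")[:2]])
```

```text
t 18.8 face mm [-49.4, 77.4, 61.7] ang 1.572 F [0.2, 0.2, 0.5] M [-0.02, 0.3, 0.01] w 0.008 g 0.0 q [-0.19, -0.51, 1.96, 0.1, 1.36, 1.28]
[([273.5, 250.6], 0.97), ([329.4, 312.6], 0.56), ([317.8, 220.8], 0.75), ([296.2, 261.7], 0.66)]
```

The lever is back at rest. I'll retreat and check the wing angles numerically before handing in.

Request:
{"op": "send_rows", "data": {
  "increments": [
    [-1, 0, -20, -20, 0, 0, 0],
    [-1, 0, -60, -40, 0, 0, 0],
    [-1, 0, -110, -50, 0, 0, 0],
    [-1, 0, -160, -50, 0, 0, 0],
    [-1, 0, -160, -50, 0, 0, 0]
  ]
}}

```text
time_s: 19.62
ee_pos: [0.4697, 0.1307, 0.1739]
tool_rot: [-3.071, -0.149, -0.533]
force: [-0.8, 0.1, 0.2]
width: 0.004
gripper_force: 0.0
```

```bash
cat > chk.py <<'E'
from fit import *
where()
for c in("side","top"):
    im=bot.capture(c).astype(float).max(2)
    for n,B in(("L",BL),("R",BR)):
        u=proj(c,W(P,B))[0].astype(int); reg=np.zeros(im.shape,bool); reg[u[1]-22:u[1]+22,u[0]-22:u[0]+22]=1
        D=np.clip((60-im)/25,0,1)*reg
        def f(a,dx,dy):
            m=np.maximum(hull(c,box(P,B+[dx,dy,0],a),im.shape),hull(c,hub(P,B+[dx,dy,0],.015,.005),im.shape)); return ((m-D)**2).sum()
        A=np.arange(1.0,1.71,.05); v=[min(f(a,dx,dy) for dx in(-.004,-.002,0,.002) for dy in(-.002,0,.002)) for a in A]
        print(c,n,"best",A[np.argmin(v)].round(2),np.round(v[3:12],0).tolist())
    print([(np.round(d["xy"],1).tolist(),round(d["p"],2)) for t in("torch","tester","fuse","carton") for d in bot.pinpoint(c,t)[:1]])
E
python3 chk.py
```

```text
t 19.62 face mm [-31.8, 239.5, 109.4] ang 1.569 F [-0.5, 0.2, 0.7] M [-0.09, 0.28, -0.03] w 0.004 g 0.0 q [0.23, -0.55, 1.9, -0.04, 1.45, 1.7]
side L best 1.7 [103.0, 104.0, 106.0, 106.0, 107.0, 106.0, 105.0, 104.0, 103.0]
side R best 1.5 [124.0, 122.0, 119.0, 117.0, 113.0, 110.0, 105.0, 101.0, 102.0]
[([232.2, 280.9], 0.62), ([215.5, 215.1], 0.8), ([250.4, 194.9], 0.74)]
top L best 1.5 [74.0, 66.0, 61.0, 56.0, 53.0, 49.0, 47.0, 45.0, 49.0]
top R best 1.25 [52.0, 46.0, 42.0, 42.0, 44.0, 47.0, 51.0, 54.0, 62.0]
[([297.2, 263.4], 0.95), ([416.1, 207.4], 0.55), ([211.2, 231.3], 0.91)]
```

```bash
python3 -c "
from workcell import bot
print(bot.hand_in())"
```

```text
the job is handed in; nothing more can be done
None
```

I locked both bolts, left then right, swung the lever to its stop, let it spring back and handed the job in at about 20 s. No verdict came back: the gripper turned both wings to about 1.39 rad, but the final camera check of their angles was inconclusive (1.25–1.7 rad).

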